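# Sanitise two faces of an instrument case at the lamp bar

## Robot

A 6-joint arm with a two-finger parallel gripper is mounted at the origin on the work surface. World frame = base frame: x ahead of the robot, y to its left, z up, the work surface at z = 0. Lengths are in m, angles in rad, forces in N, time in s.
With the tool pointing down it reaches from about 0.375 to 0.9 m from the base axis. Payload 3.1 kg.
Tool frame: the origin (TCP) lies at the very end of the fingers, on their centre line; the grasp point (between the pads) lies 19 mm behind it; z points along the fingers, y is the direction in which the jaws open and shut (so a half turn about z gives the same grasp; the last joint's range is limited). The gripper opens to 87 mm and grips with 3 to 60 N. Pads are 19 mm wide; open, the fingers measure 117 mm over their backs; the gripper's body (75 mm by 190 mm) begins 51 mm behind the grasp point.
Start: joints at [-1.417, 0.527, 1.433, -0, 1.181, -0.178], TCP at [0.204, -0.591, 0.223] pointing down, gripper open.
Joint ranges: [-3.08, 3.08], [-0.75, 2.2], [0.22, 2.44], [-1.43, 4.57], [0, 2.65], [-2.85, 2.85]. Speed limits (rad/s): [2.79, 2.79, 3.14, 3.14, 3.14, 3.14].

## Interface

Orientations are given as a unit quaternion [x, y, z, w].
In Python, from rig import robot, optics gives the robot as it stands.
- The arm moves only by the shell command python3 -m inch 'ROWS' [FORCE]. ROWS is JSON, a list of rows, each an object of numbers: "ax", "ay", "az": the turn, a rotation vector about the tool's x, y, z in rad; "dx", "dy", "dz": the shift along the tool's x, y, z in mm; "gripper": the opening in per cent of the stroke, from 0 (shut) to 100 (fully open). In form: [{"ax": .., "ay": .., "az": .., "dx": .., "dy": .., "dz": .., "gripper": ..}, ...]. A call has 1 to 8 rows; each row shifts and turns the commanded pose from where the row before left it, along the tool's axes as they then stand; what a row does not reach is not made up. A row lasts 1/10 s, in which the tool goes at most 50 mm and 8.59 degrees, less where a joint would pass 70% of its speed; a pose out of reach is approached as far as the arm can. A call with a gripper value outside its range is refused whole. The fingers move at their own pace and stop on an object; FORCE is the grip in N (left out, the last holds). Time passes only in rows, so rows that do not move let the fingers close. It gives the time, the measured TCP pose, the force and the opening at its end, in the units of the state.
- robot.get_obs(): the state, without advancing time (a new reading comes with each control period).
- optics.camera(name): name is "side" or "top" or "wrist"; returns a dict with "img" (384x512x3 uint8, red, green, blue), "depth" (384x512 float32, m along the optical axis (not along the pixel's ray), 0 where there is no reading), "camera_matrix" (3x3 intrinsics, pixels), "position" and "attitude" of the camera in the world. Camera axes: x right, y up, looking along -z (the intrinsics and any distortion apply to the point x, -y, -z); pixel columns grow to the right and rows downward; lengths in m; the calibration is good to about 2 mm. A picture is of the moment at which its call begins.
- robot.hand_in(): hands the job in, once; it reports no verdict.
The state is a dict: "time": time; "q": joint angles; "joint_velocities": joint speeds; "joint_torque": joint torques, N m; "position": TCP position; "tool_rot": TCP orientation; "ft_force": force on the tool from outside, world axes, zero at the start; "moment": the same for the moment, N m; "grip_width": finger opening in m.
Only numpy, scipy, OpenCV 4.12 (cv2) and the standard library are available. Lean on these libraries where they do the work, as an engineer would, in place of code of your own. Each camera call takes 0.05 s, during which the arm holds its last target.

## Task

On the clinic's counter, bring the instrument case with the carrying handle to the white sanitising lamp and hold its pull end (the short end with rubber pads), down at counter level, squarely up against the middle of the lamp's window for a second. Then turn the case a quarter so that its latch side is squarely up against the middle of the window, and leave it standing there on the counter. Leave the flat case and the spray bottle where they are.

Things in the scene. Friction and masses are not known exactly. Their poses are not given: they have to be found in the camera images.
- case: Aluminium case, 110 x 64 x 50 mm (x, y, z), 0.3 to 0.65 kg. Origin: centre of underside, z up. Pull end: short face at +x (55 mm out), black rubber pads on it and on the lid beside it. Latch side: long face at +y (32 mm out), two dark latches over the lid's edge. The other faces are bare. Handle over the centre: black bar along x, 74 mm long, 16 mm wide, 76 to 96 mm up, on two posts 60 mm apart.
- lamp_face (a point): Centre of the lamp's dark glass window (160 x 28 mm), 23 mm up, on the long upright face towards the robot. The lamp is a white bar with grey ends, 240 mm long (y), 50 mm deep (x), 46 mm high, fixed to the counter, turned up to 17 degrees. x points level into the lamp, square to the window, away from the robot; z up. The window folds 10 mm onto the bar's top.
- flat_case: Bystander, to be left alone: loose flat aluminium case, 130 x 70 x 28 mm, two latches, no handle. Origin: centre of its underside. It lies to one side of the work, the instrument case to the other.
- spray: Bystander, to be left alone: yellow-green spray bottle with black head, 72 mm across, 176 mm high, standing to the left beyond the work. Origin: centre of its underside.

How it is judged:
On the way:
1. the case's pull end is held squarely up against the middle of the lamp's window (x of lamp_face in the frame of case between 0.042 and 0.068 m and y of lamp_face in the frame of case between -0.02 and 0.02 m and angle between the x axis of case and the x axis of lamp_face, either way round below 0.18 rad and height (world z) of case below 0.02 m and angle between case's own z axis and vertical below 0.2 rad), for 0.4 s.
At the end, for the whole second after the job is handed in: The pull end has been held to the window for 0.4 s with the case under 20 mm off the counter; now the case stands at rest on the counter with its latch side to the window. Both times: within 13 mm of the window, 20 mm of its middle and 10 degrees of square (y of lamp_face in the frame of case between 0.019 and 0.045 m and x of lamp_face in the frame of case between -0.02 and 0.02 m and angle between the y axis of case and the x axis of lamp_face, either way round below 0.18 rad and height (world z) of case below 0.006 m and angle between case's own z axis and vertical below 0.1 rad and linear speed of case below 0.02 m/s); the robot touches nothing.
It fails at once if the flat case is displaced by more than 30 mm (distance of flat_case from where it was at the start of the episode above 0.03 m).
It fails at once if the spray bottle is displaced by more than 30 mm or tipped (distance of spray from where it was at the start of the episode above 0.03 m or angle between spray's own z axis and vertical above 0.5 rad).
It also fails if it takes over 56 s, if anything falls off the work surface, if the arm or the gripper's body presses on something with over 40 N, if the wrist force passes 120 N, or if a joint passes its speed limit or range.

## Working session

There is one attempt and no reset: what is moved stays moved. The work goes in short steps, Python scripts to look and compute and a shell command to move; the robot and the scene stay as the last step left them, time stands still between calls to the robot, and variables do not carry over. Pictures are saved under pics/ and viewed, and the job is handed in when it is done.

```bash
ls; mkdir -p pics
python3 - <<'E'
from rig import robot, optics
import cv2, numpy as np
o=robot.get_obs(); print(o['time'],o['position'],o['tool_rot'],o['grip_width'])
for n in ['top','side']:
    c=optics.camera(n); cv2.imwrite(f'pics/{n}0.png',c['img'][...,::-1]); np.savez(f'{n}0.npz',**c); print(n,c['position'],c['attitude'],c['camera_matrix'],[k for k in c])
E
```

```text
pics
0.0 [ 0.20352424 -0.59017079  0.22155598] [ 9.86266850e-01  1.65156032e-01  3.77063221e-06 -1.08916337e-03] 0.08683032364362404
top [0.50041595 0.01625822 1.30849496] [ 0.02213452 -0.01766195 -0.70467483  0.7089651 ] [[489.78050159   0.         255.78750121]
 [  0.         489.78050159 183.98544942]
 [  0.           0.           1.        ]] ['img', 'depth', 'camera_matrix', 'position', 'attitude']
side [0.4471126  0.91527846 1.0398102 ] [-0.0303052   0.35813526  0.9305081  -0.07053655] [[493.54040492   0.         258.88333469]
 [  0.         493.54040492 194.40874862]
 [  0.           0.           1.        ]] ['img', 'depth', 'camera_matrix', 'position', 'attitude']
```

View pics/top0.png

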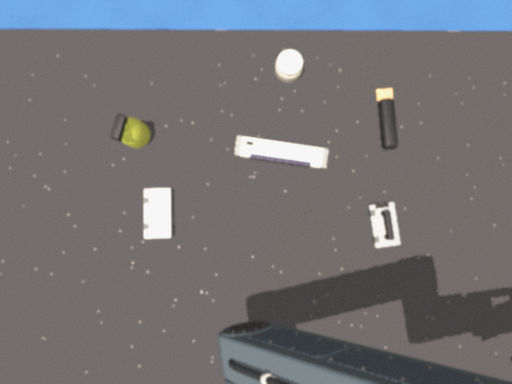

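View pics/side0.png

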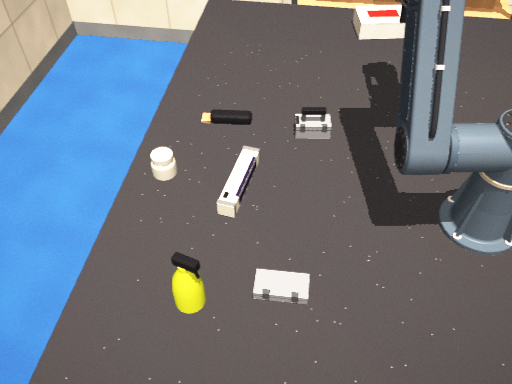

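```bash
cat > h.py <<'E'
import numpy as np, cv2
from scipy.spatial.transform import Rotation as R
def load(n): return dict(np.load(n))
def ray(c,u,v):
    K=c['camera_matrix']; d=np.array([(u-K[0,2])/K[0,0],-(v-K[1,2])/K[1,1],-1.0])
    return R.from_quat(c['attitude']).apply(d)
def onplane(c,u,v,z):
    d=ray(c,u,v); p=c['position']; return p+d*(z-p[2])/d[2]
def proj(c,P):
    K=c['camera_matrix']; q=R.from_quat(c['attitude']).inv().apply(np.asarray(P)-c['position'])
    return K[0,2]+K[0,0]*q[0]/-q[2], K[1,2]+K[1,1]*(-q[1])/-q[2]
def pix3d(c):
    h,w=c['depth'].shape; u,v=np.meshgrid(np.arange(w),np.arange(h)); K=c['camera_matrix']
    d=np.stack([(u-K[0,2])/K[0,0],-(v-K[1,2])/K[1,1],-np.ones_like(u,float)],-1)*c['depth'][...,None]
    return R.from_quat(c['attitude']).apply(d.reshape(-1,3)).reshape(h,w,3)+c['position']
E
python3 - <<'E'
from h import *
c=load('top0.npz'); P=pix3d(c)
def crop(c,x0,y0,x1,y1,s,n): cv2.imwrite(n,cv2.resize(c['img'][y0:y1,x0:x1,::-1],None,fx=s,fy=s,interpolation=cv2.INTER_NEAREST))
crop(c,355,190,415,260,8,'pics/case_t.png'); crop(c,225,125,340,180,6,'pics/lamp_t.png')
s=load('side0.npz'); crop(s,205,90,345,220,5,'pics/side_z.png')
for nm,(x0,y0,x1,y1),(zl,zh) in [('lamp',(225,125,340,180),(.03,.06)),('caselid',(355,190,415,260),(.035,.06)),('handle',(355,190,415,260),(.08,.11)),('flat',(130,175,185,250),(.018,.04))]:
    for cc,Q,b in [(c,P,(x0,y0,x1,y1))]:
        z=Q[y0:y1,x0:x1]; m=(z[...,2]>zl)&(z[...,2]<zh); p=z[m]
        r=cv2.minAreaRect(p[:,:2].astype(np.float32)*1000); print(nm,m.sum(),p.mean(0).round(4),r,np.median(p[:,2]))
m=(P[...,2]>.01)&(P[...,2]<.15)
print('floor',np.median(P[200:260,200:340,2]))
E
```

```text
lamp 1820 [ 0.6567 -0.0393  0.0453] ((657.3696899414062, -39.81724548339844), (240.00271606445312, 52.033348083496094), 81.6025390625) 0.04539153066889612
caselid 871 [ 0.4709 -0.2997  0.0495] ((470.73583984375, -304.18585205078125), (110.00506591796875, 65.78131866455078), 8.307753562927246) 0.049721751587956886
handle 233 [ 0.4706 -0.3028  0.094 ] ((470.62530517578125, -303.8751220703125), (73.36641693115234, 17.786510467529297), 7.130384922027588) 0.09477968067906306
flat 1352 [0.4965 0.2828 0.0278] ((496.6370544433594, 284.0694274902344), (129.7906036376953, 72.58939361572266), 2.0153398513793945) 0.027761101819468004
floor -0.00028139201825994054
```

Run:
```python
import cv2,numpy as np
a=cv2.imread('pics/case_t.png');b=cv2.imread('pics/lamp_t.png');print(a.shape,b.shape)
```

```text
(560, 480, 3) (330, 690, 3)
```

View pics/case_t.png

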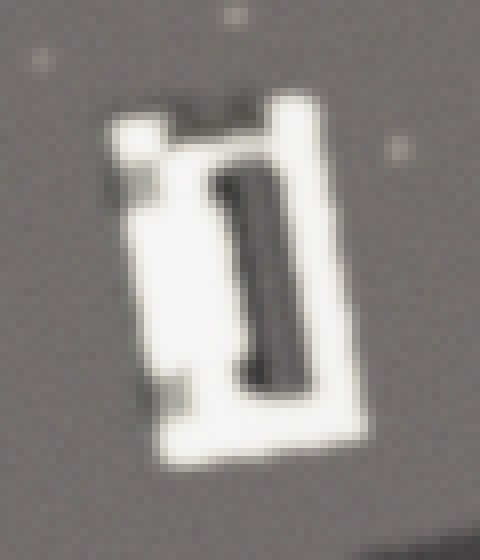

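View pics/lamp_t.png

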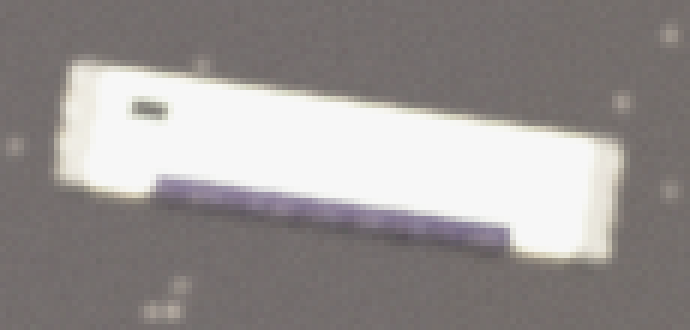

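View pics/side_z.png

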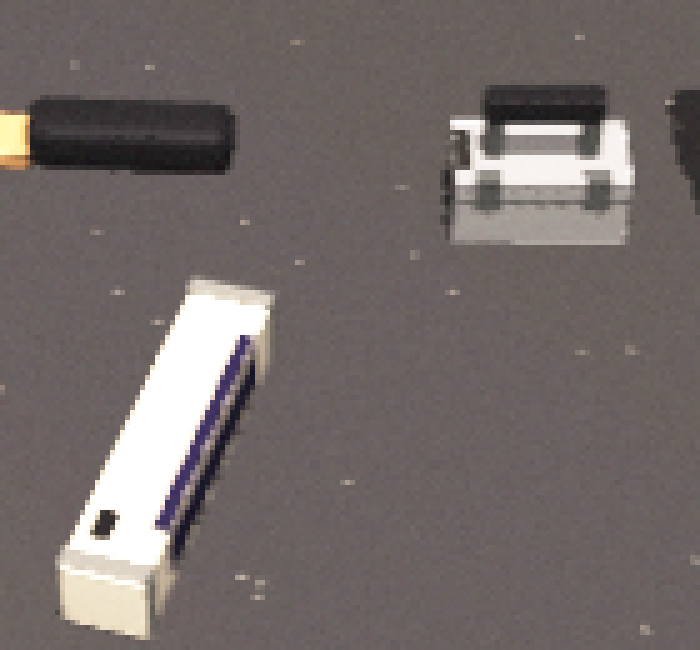

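Top view: the case is at about px (385,225), with its pads at the far end (378,205) and its latches on the left edge. The lamp is at (282,152), with its window centred on the bar. The sizes match (110x66, 240x52 mm). That puts the case at (0.471,-0.304), yaw about 7.7°, and the lamp at yaw -8.4°. Wrist range means I have to grasp with the tool turned half round.

```bash
cat >> h.py <<'E'
def plan(x,y,z,yawdeg):
    from rig import robot
    o=robot.get_obs(); T=R.from_quat(o['tool_rot'])
    d=T.inv().apply(np.array([x,y,z])-o['position'])*1000
    cy,sy=np.cos(np.radians(yawdeg)),np.sin(np.radians(yawdeg))
    G=R.from_matrix(np.array([[cy,sy,0],[sy,-cy,0],[0,0,-1.]]))
    rv=(T.inv()*G).as_rotvec()
    t=T.as_matrix()[:,0]
    print('t',round(o['time'],2),'pos',o['position'].round(4),'toolx yaw',np.degrees(np.arctan2(t[1],t[0])).round(2),'q',np.round(o['q'],2),'w',round(o['grip_width'],4),'F',np.round(o['ft_force'],1))
    print('shift in current tool axes mm',d.round(1),'rotvec',rv.round(3))
E
python3 -m inch '[{"dx":43,"dy":-23},{"dx":43,"dy":-23},{"dx":43,"dy":-23},{"dx":43,"dy":-23},{"dx":43,"dy":-23},{"dx":43,"dy":-23},{"dx":43,"dy":-23},{"dx":43,"dy":-23}]'
python3 -m inch '[{"az":-0.147},{"az":-0.147},{"az":-0.147},{"az":-0.147},{"az":-0.147},{"az":-0.147},{"az":-0.147},{"az":-0.147}]'
python3 -m inch '[{"az":-0.147},{"az":-0.147},{"az":-0.147},{"az":-0.147},{"az":-0.147},{"az":-0.147},{"az":-0.147},{"az":-0.147}]'
python3 -c "
from h import *
plan(.4707,-.304,.17,187.7)"
```

```text
t 0.1 pos [ 0.2035 -0.5902  0.2216] toolx yaw 19.01 q [-1.42  0.53  1.43 -0.    1.18 -0.18] w 0.0871 F [0.8 0.2 0.1]
shift in current tool axes mm [ 345.9 -183.5   52.1] rotvec [ 0.    -0.003 -2.944]invalid input
invalid input
invalid input
```

```bash
python3 -m inch '[{"ax":0,"ay":0,"az":0,"dx":43,"dy":-23,"dz":0,"gripper":100},{"ax":0,"ay":0,"az":0,"dx":43,"dy":-23,"dz":0,"gripper":100},{"ax":0,"ay":0,"az":0,"dx":43,"dy":-23,"dz":0,"gripper":100},{"ax":0,"ay":0,"az":0,"dx":43,"dy":-23,"dz":0,"gripper":100},{"ax":0,"ay":0,"az":0,"dx":43,"dy":-23,"dz":0,"gripper":100},{"ax":0,"ay":0,"az":0,"dx":43,"dy":-23,"dz":0,"gripper":100},{"ax":0,"ay":0,"az":0,"dx":43,"dy":-23,"dz":0,"gripper":100},{"ax":0,"ay":0,"az":0,"dx":43,"dy":-23,"dz":0,"gripper":100}]'
python3 -c "
from h import *
plan(.4707,-.304,.17,187.7)"
```

```text
time: 0.9
position: [0.4698, -0.3031, 0.2223]
tool_rot: [0.986, 0.165, -0.0, -0.0]
ft_force: [0.3, -0.5, 1.0]
grip_width: 0.0869
t 0.9 pos [ 0.4698 -0.3031  0.2223] toolx yaw 19.0 q [-0.77  0.44  1.6  -0.    1.1   0.47] w 0.0869 F [ 0.3 -0.5  1. ]
shift in current tool axes mm [ 0.6  1.2 52.3] rotvec [-1.000e-03 -1.000e-03 -2.944e+00]
```

```bash
python3 -m inch '[{"ax":0,"ay":0,"az":-0.147,"dx":0,"dy":0,"dz":0,"gripper":100},{"ax":0,"ay":0,"az":-0.147,"dx":0,"dy":0,"dz":0,"gripper":100},{"ax":0,"ay":0,"az":-0.147,"dx":0,"dy":0,"dz":0,"gripper":100},{"ax":0,"ay":0,"az":-0.147,"dx":0,"dy":0,"dz":0,"gripper":100},{"ax":0,"ay":0,"az":-0.147,"dx":0,"dy":0,"dz":0,"gripper":100},{"ax":0,"ay":0,"az":-0.147,"dx":0,"dy":0,"dz":0,"gripper":100},{"ax":0,"ay":0,"az":-0.147,"dx":0,"dy":0,"dz":0,"gripper":100},{"ax":0,"ay":0,"az":-0.147,"dx":0,"dy":0,"dz":0,"gripper":100}]' >/dev/null
python3 -m inch '[{"ax":0,"ay":0,"az":-0.147,"dx":0,"dy":0,"dz":0,"gripper":100},{"ax":0,"ay":0,"az":-0.147,"dx":0,"dy":0,"dz":0,"gripper":100},{"ax":0,"ay":0,"az":-0.147,"dx":0,"dy":0,"dz":0,"gripper":100},{"ax":0,"ay":0,"az":-0.147,"dx":0,"dy":0,"dz":0,"gripper":100},{"ax":0,"ay":0,"az":-0.147,"dx":0,"dy":0,"dz":0,"gripper":100},{"ax":0,"ay":0,"az":-0.147,"dx":0,"dy":0,"dz":0,"gripper":100},{"ax":0,"ay":0,"az":-0.147,"dx":0,"dy":0,"dz":0,"gripper":100},{"ax":0,"ay":0,"az":-0.147,"dx":0,"dy":0,"dz":0,"gripper":100}]' >/dev/null
python3 -m inch '[{"ax":0,"ay":0,"az":-0.147,"dx":0,"dy":0,"dz":0,"gripper":100},{"ax":0,"ay":0,"az":-0.147,"dx":0,"dy":0,"dz":0,"gripper":100},{"ax":0,"ay":0,"az":-0.147,"dx":0,"dy":0,"dz":0,"gripper":100},{"ax":0,"ay":0,"az":-0.147,"dx":0,"dy":0,"dz":0,"gripper":100},{"ax":0,"ay":0,"az":0,"dx":0,"dy":0,"dz":0,"gripper":100}]'
python3 - <<'E'
from h import *
from rig import optics
plan(.4707,-.304,.17,187.7)
c=optics.camera('wrist'); cv2.imwrite('pics/w1.png',c['img'][...,::-1]); np.savez('w1.npz',**c)
P=pix3d(c)
for nm,(zl,zh) in [('lid',(.042,.06)),('handle',(.086,.105))]:
    m=((P[...,2]>zl)&(P[...,2]<zh)&(np.hypot(P[...,0]-.47,P[...,1]+.304)<.08)).astype(np.uint8)
    p=P[m>0]; print(nm,len(p),cv2.minAreaRect(p[:,:2].astype(np.float32)*1000),np.median(p[:,2]))
E
```

```text
time: 3.0
position: [0.4687, -0.3046, 0.2222]
tool_rot: [-0.065, 0.998, 0.0, -0.0]
ft_force: [0.2, -0.7, -0.5]
grip_width: 0.0871
t 3.0 pos [ 0.4687 -0.3046  0.2222] toolx yaw -172.56 q [-0.78  0.44  1.6   0.    1.1  -2.48] w 0.0871 F [ 0.2 -0.7 -0.5]
shift in current tool axes mm [-2.1  0.3 52.2] rotvec [ 0.001 -0.001 -0.004]
lid 3961 ((471.2694396972656, -306.77813720703125), (109.91780853271484, 64.73713684082031), 7.826531410217285) 0.05000303030608394
handle 1120 ((471.1191711425781, -306.9698181152344), (73.43283081054688, 15.950761795043945), 7.714515209197998) 0.09569699984351612
```

View pics/w1.png

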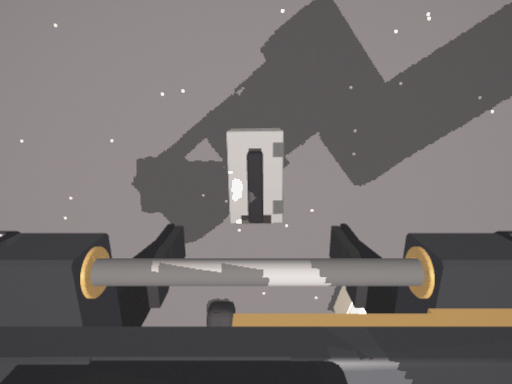

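The wrist view shows the handle at px (255,185), well between the fingers, and the lid and handle sizes match. I'll descend and grip.

```bash
python3 -m inch '[{"ax":0,"ay":0,"az":-0.004,"dx":-2,"dy":-1,"dz":30,"gripper":100},{"ax":0,"ay":0,"az":0,"dx":0,"dy":0,"dz":35,"gripper":100},{"ax":0,"ay":0,"az":0,"dx":0,"dy":0,"dz":35,"gripper":100},{"ax":0,"ay":0,"az":0,"dx":0,"dy":0,"dz":30,"gripper":100},{"ax":0,"ay":0,"az":0,"dx":0,"dy":0,"dz":24,"gripper":100},{"ax":0,"ay":0,"az":0,"dx":0,"dy":0,"dz":0,"gripper":100}]'
python3 -m inch '[{"ax":0,"ay":0,"az":0,"dx":0,"dy":0,"dz":0,"gripper":0},{"ax":0,"ay":0,"az":0,"dx":0,"dy":0,"dz":0,"gripper":0},{"ax":0,"ay":0,"az":0,"dx":0,"dy":0,"dz":0,"gripper":0},{"ax":0,"ay":0,"az":0,"dx":0,"dy":0,"dz":0,"gripper":0},{"ax":0,"ay":0,"az":0,"dx":0,"dy":0,"dz":0,"gripper":0},{"ax":0,"ay":0,"az":0,"dx":0,"dy":0,"dz":0,"gripper":0},{"ax":0,"ay":0,"az":0,"dx":0,"dy":0,"dz":0,"gripper":0},{"ax":0,"ay":0,"az":0,"dx":0,"dy":0,"dz":0,"gripper":0}]' 40
python3 -c "
from h import *
plan(.4707,-.304,.067,187.7)"
```

```text
time: 3.65
position: [0.469, -0.3037, 0.0654]
tool_rot: [-0.066, 0.998, 0.003, -0.003]
ft_force: [-0.9, 0.1, -0.2]
grip_width: 0.0869
time: 4.45
position: [0.471, -0.3056, 0.0686]
tool_rot: [-0.067, 0.998, 0.0, -0.0]
ft_force: [-0.3, -0.0, 0.1]
grip_width: 0.0309
t 4.45 pos [ 0.471  -0.3056  0.0686] toolx yaw -172.31 q [-0.77  0.67  1.72  0.    0.76 -2.48] w 0.0309 F [-0.3 -0.   0.1]
shift in current tool axes mm [0.1 1.6 1.6] rotvec [ 0. -0. -0.]
```

```bash
python3 -m inch '[{"ax":0,"ay":0,"az":0,"dx":0,"dy":0,"dz":0,"gripper":0},{"ax":0,"ay":0,"az":0,"dx":0,"dy":0,"dz":0,"gripper":0},{"ax":0,"ay":0,"az":0,"dx":0,"dy":0,"dz":0,"gripper":0},{"ax":0,"ay":0,"az":0,"dx":0,"dy":0,"dz":0,"gripper":0},{"ax":0,"ay":0,"az":0,"dx":0,"dy":0,"dz":0,"gripper":0}]' 40
python3 -c "
from h import *
plan(.4707,-.304,.067,187.7)"
```

```text
time: 4.95
position: [0.4711, -0.3058, 0.0685]
tool_rot: [-0.067, 0.998, -0.0, 0.0]
ft_force: [0.6, -1.7, -2.0]
grip_width: 0.0157
t 4.95 pos [ 0.4711 -0.3058  0.0685] toolx yaw -172.31 q [-0.77  0.67  1.72 -0.    0.76 -2.48] w 0.0157 F [ 0.6 -1.7 -2. ]
shift in current tool axes mm [0.2 1.9 1.5] rotvec [-0.  0. -0.]
```

```bash
python3 -m inch '[{"ax":0,"ay":0,"az":0,"dx":0,"dy":0,"dz":-10,"gripper":0},{"ax":0,"ay":0,"az":0,"dx":0,"dy":0,"dz":-20,"gripper":0},{"ax":0,"ay":0,"az":0.07,"dx":0,"dy":0,"dz":-10,"gripper":0},{"ax":0,"ay":0,"az":0.07,"dx":0,"dy":0,"dz":0,"gripper":0},{"ax":0,"ay":0,"az":0.07,"dx":0,"dy":0,"dz":0,"gripper":0},{"ax":0,"ay":0,"az":0.071,"dx":0,"dy":0,"dz":0,"gripper":0},{"ax":0,"ay":0,"az":0,"dx":0,"dy":0,"dz":0,"gripper":0},{"ax":0,"ay":0,"az":0,"dx":0,"dy":0,"dz":0,"gripper":0}]'
python3 -c "
from h import *
plan(.519,-.0193,.09,171.6)"
```

```text
time: 5.75
position: [0.4707, -0.3051, 0.1085]
tool_rot: [0.073, 0.997, 0.0, -0.0]
ft_force: [0.6, -0.3, -4.7]
grip_width: 0.0155
t 5.75 pos [ 0.4707 -0.3051  0.1085] toolx yaw 171.68 q [-0.77  0.6   1.69  0.    0.85 -2.2 ] w 0.0155 F [ 0.6 -0.3 -4.7]
shift in current tool axes mm [ -6.4 289.8  18.7] rotvec [ 0.001 -0.001  0.001]
```

```bash
python3 -m inch '[{"ax":0,"ay":0,"az":0,"dx":-1,"dy":30,"dz":0,"gripper":0},{"ax":0,"ay":0,"az":0,"dx":-1,"dy":40,"dz":0,"gripper":0},{"ax":0,"ay":0,"az":0,"dx":-1,"dy":45,"dz":0,"gripper":0},{"ax":0,"ay":0,"az":0,"dx":-1,"dy":45,"dz":0,"gripper":0},{"ax":0,"ay":0,"az":0,"dx":-1,"dy":45,"dz":0,"gripper":0},{"ax":0,"ay":0,"az":0,"dx":-1,"dy":45,"dz":0,"gripper":0},{"ax":0,"ay":0,"az":0,"dx":0,"dy":30,"dz":0,"gripper":0},{"ax":0,"ay":0,"az":0,"dx":0,"dy":10,"dz":0,"gripper":0}]'
python3 -m inch '[{"ax":0,"ay":0,"az":0,"dx":0,"dy":0,"dz":18,"gripper":0},{"ax":0,"ay":0,"az":0,"dx":0,"dy":0,"dz":10,"gripper":0},{"ax":0,"ay":0,"az":0,"dx":0,"dy":0,"dz":5,"gripper":0},{"ax":0,"ay":0,"az":0,"dx":0,"dy":0,"dz":0,"gripper":0},{"ax":0,"ay":0,"az":0,"dx":0,"dy":0,"dz":0,"gripper":0}]'
python3 - <<'E'
from h import *
from rig import optics
plan(.5768,-.0278,.0745,171.6)
for n in ['top','side']:
    c=optics.camera(n); cv2.imwrite(f'pics/{n}1.png',c['img'][...,::-1]); np.savez(f'{n}1.npz',**c)
E
```

```text
time: 6.55
position: [0.5188, -0.0163, 0.1086]
tool_rot: [0.071, 0.997, 0.0, -0.001]
ft_force: [0.7, 0.3, -3.8]
grip_width: 0.0155
time: 7.05
position: [0.5195, -0.0203, 0.0756]
tool_rot: [0.074, 0.997, -0.0, 0.0]
ft_force: [-0.4, 0.2, -4.5]
grip_width: 0.0159
t 7.05 pos [ 0.5195 -0.0203  0.0756] toolx yaw 171.54 q [-0.25  0.62  1.82 -0.    0.71 -1.68] w 0.0159 F [-0.4  0.2 -4.5]
shift in current tool axes mm [-57.7   1.    1.1] rotvec [-0.     0.    -0.001]
```

View pics/side1.png

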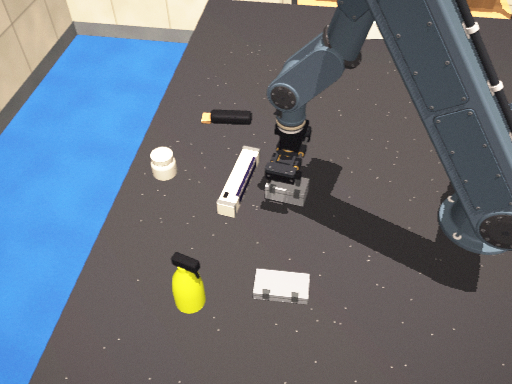

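View pics/top1.png

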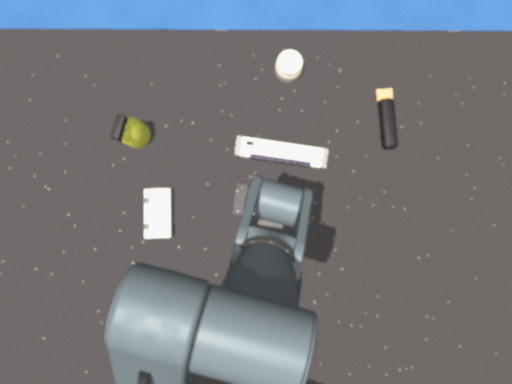

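Run:
```python
from h import *
from rig import optics
s=load('side1.npz'); cv2.imwrite('pics/side1z.png',cv2.resize(s['img'][130:225,200:330,::-1],None,fx=6,fy=6,interpolation=cv2.INTER_NEAREST))
c=optics.camera('wrist'); cv2.imwrite('pics/w2.png',c['img'][...,::-1]); np.savez('w2.npz',**c)
for n,c in (('w',c),('s',s)):
  P=pix3d(c)
  m=((P[...,2]>.038)&(P[...,2]<.052)&(abs(P[...,1]+.04)<.2)&(P[...,0]>.595)&(P[...,0]<.72)); p=P[m]; print(n,'lamp',len(p),cv2.minAreaRect(p[:,:2].astype(np.float32)*1000),np.median(p[:,2]))
  m=((P[...,2]>.05)&(P[...,2]<.064)&(abs(P[...,1]+.02)<.08)&(P[...,0]>.4)&(P[...,0]<.585)); p=P[m]; print(n,'case',len(p),cv2.minAreaRect(p[:,:2].astype(np.float32)*1000),np.median(p[:,2]))
```

```text
w lamp 0 ((0.0, 0.0), (0.0, 0.0), 0.0) nan
w case 7253 ((519.7320556640625, -20.287940979003906), (64.78485870361328, 109.21786499023438), 81.69471740722656) 0.05760468667799287
s lamp 1150 ((659.4139404296875, -37.885406494140625), (244.8009033203125, 52.6915283203125), 82.09475708007812) 0.04569224166929203
s case 448 ((520.6451416015625, -17.284191131591797), (69.20914459228516, 110.02690124511719), 81.07256317138672) 0.0569454526577417
  return _methods._mean(a, axis=axis, dtype=dtype,
  ret = ret.dtype.type(ret / rcount)
```

View pics/side1z.png

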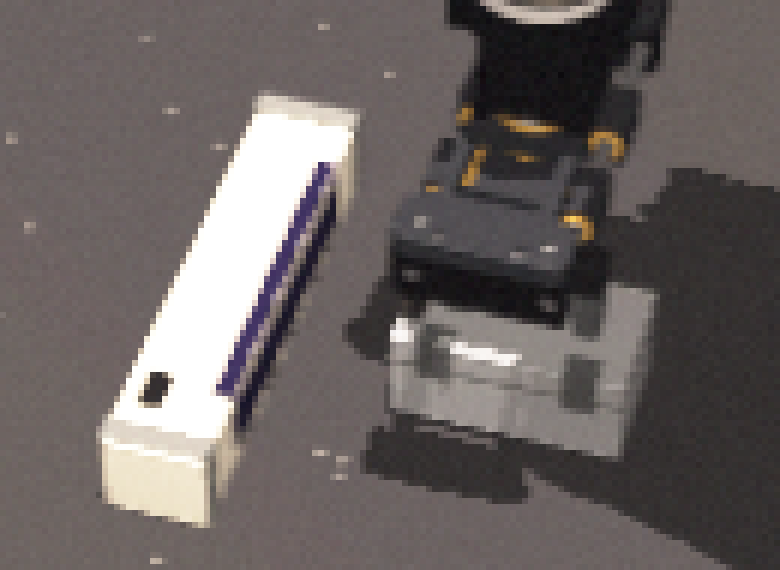

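View pics/w2.png

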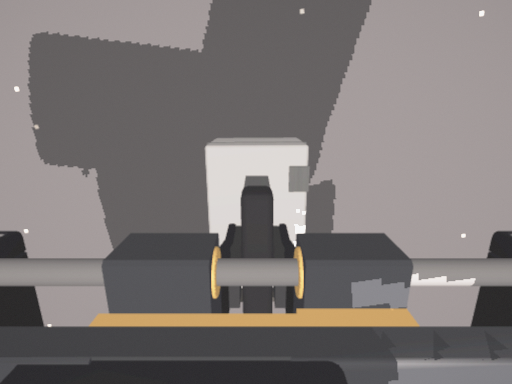

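```bash
python3 -m inch '[{"ax":0,"ay":0,"az":0,"dx":-12,"dy":0,"dz":3,"gripper":0},{"ax":0,"ay":0,"az":0,"dx":-14,"dy":1,"dz":0,"gripper":0},{"ax":0,"ay":0,"az":0,"dx":-14,"dy":0,"dz":0,"gripper":0},{"ax":0,"ay":0,"az":0,"dx":-10,"dy":0,"dz":0,"gripper":0},{"ax":0,"ay":0,"az":0,"dx":-5,"dy":0,"dz":0,"gripper":0},{"ax":0,"ay":0,"az":0,"dx":-2,"dy":0,"dz":0,"gripper":0},{"ax":0,"ay":0,"az":0,"dx":0,"dy":0,"dz":0,"gripper":0},{"ax":0,"ay":0,"az":0,"dx":0,"dy":0,"dz":0,"gripper":0}]'
python3 - <<'E'
from h import *
from rig import optics
plan(.576,-.0281,.072,171.6)
s=optics.camera('side'); cv2.imwrite('pics/side2z.png',cv2.resize(s['img'][130:225,200:330,::-1],None,fx=6,fy=6,interpolation=cv2.INTER_NEAREST))
E
```

```text
time: 8.0
position: [0.575, -0.0267, 0.0724]
tool_rot: [0.073, 0.997, 0.0, -0.001]
ft_force: [0.3, -0.4, -4.7]
grip_width: 0.0157
t 8.0 pos [ 0.575  -0.0267  0.0724] toolx yaw 171.59 q [-0.24  0.67  1.68 -0.    0.79 -1.66] w 0.0157 F [ 0.3 -0.4 -4.7]
shift in current tool axes mm [-1.2 -1.2  0.3] rotvec [ 0.    -0.002 -0.   ]
```

View pics/side2z.png

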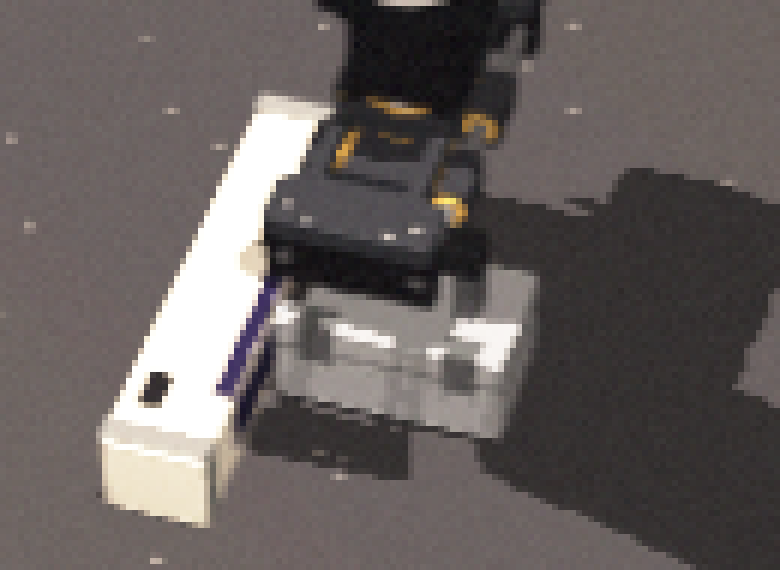

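The gap is about 4 mm and square. I'll ease in 3 mm, lower the case to the counter and hold for a second.

```bash
python3 -m inch '[{"ax":0,"ay":0,"az":0,"dx":-1,"dy":-1,"dz":1,"gripper":0},{"ax":0,"ay":0,"az":0,"dx":-1,"dy":0,"dz":1,"gripper":0},{"ax":0,"ay":0,"az":0,"dx":-1,"dy":0,"dz":1,"gripper":0},{"ax":0,"ay":0,"az":0,"dx":0,"dy":0,"dz":0,"gripper":0},{"ax":0,"ay":0,"az":0,"dx":0,"dy":0,"dz":0,"gripper":0},{"ax":0,"ay":0,"az":0,"dx":0,"dy":0,"dz":0,"gripper":0},{"ax":0,"ay":0,"az":0,"dx":0,"dy":0,"dz":0,"gripper":0},{"ax":0,"ay":0,"az":0,"dx":0,"dy":0,"dz":0,"gripper":0}]'
python3 -m inch '[{"ax":0,"ay":0,"az":0,"dx":0,"dy":0,"dz":0,"gripper":0},{"ax":0,"ay":0,"az":0,"dx":0,"dy":0,"dz":0,"gripper":0},{"ax":0,"ay":0,"az":0,"dx":0,"dy":0,"dz":0,"gripper":0},{"ax":0,"ay":0,"az":0,"dx":0,"dy":0,"dz":0,"gripper":0},{"ax":0,"ay":0,"az":0,"dx":0,"dy":0,"dz":0,"gripper":0},{"ax":0,"ay":0,"az":0,"dx":0,"dy":0,"dz":0,"gripper":0},{"ax":0,"ay":0,"az":0,"dx":0,"dy":0,"dz":0,"gripper":0},{"ax":0,"ay":0,"az":0,"dx":0,"dy":0,"dz":0,"gripper":0}]'
python3 - <<'E'
from h import *
from rig import optics
plan(.576,-.0281,.072,171.6)
c=optics.camera('wrist'); cv2.imwrite('pics/w3.png',c['img'][...,::-1]); P=pix3d(c)
m=((P[...,2]>.045)&(P[...,2]<.058)&(abs(P[...,1]+.03)<.08)&(P[...,0]>.45)&(P[...,0]<.64)); p=P[m]; print('case',len(p),cv2.minAreaRect(p[:,:2].astype(np.float32)*1000),np.median(p[:,2]))
s=optics.camera('side'); cv2.imwrite('pics/side3z.png',cv2.resize(s['img'][130:225,200:330,::-1],None,fx=6,fy=6,interpolation=cv2.INTER_NEAREST))
E
```

```text
time: 8.85
position: [0.5787, -0.0284, 0.0696]
tool_rot: [0.073, 0.997, 0.0, 0.0]
ft_force: [0.4, -0.3, -5.1]
grip_width: 0.0161
time: 9.65
position: [0.5787, -0.0284, 0.0695]
tool_rot: [0.073, 0.997, 0.0, 0.0]
ft_force: [0.2, -0.0, -4.2]
grip_width: 0.0154
t 9.65 pos [ 0.5787 -0.0284  0.0695] toolx yaw 171.59 q [-0.24  0.68  1.67  0.    0.79 -1.67] w 0.0154 F [ 0.2 -0.  -4.2]
shift in current tool axes mm [ 2.7 -0.1 -2.5] rotvec [ 0. -0. -0.]
case 7223 ((583.495361328125, -29.104812622070312), (64.61559295654297, 118.971923828125), 81.83838653564453) 0.051195759349579095
```

View pics/side3z.png

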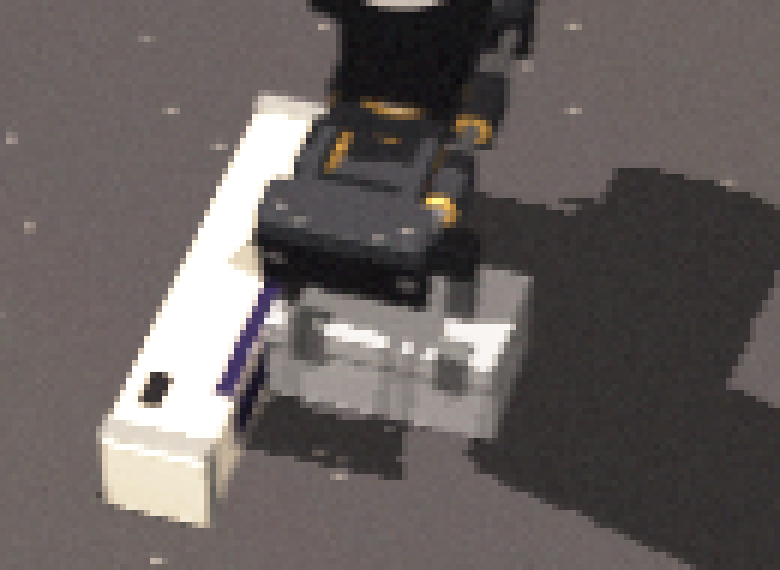

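```bash
python3 -m inch '[{"ax":0,"ay":0,"az":0,"dx":10,"dy":0,"dz":-3,"gripper":0},{"ax":0,"ay":0,"az":0,"dx":20,"dy":0,"dz":-5,"gripper":0},{"ax":0,"ay":0,"az":0,"dx":20,"dy":0,"dz":-5,"gripper":0},{"ax":0,"ay":0,"az":0.08,"dx":0,"dy":0,"dz":-5,"gripper":0},{"ax":0,"ay":0,"az":0.11,"dx":0,"dy":0,"dz":0,"gripper":0},{"ax":0,"ay":0,"az":0.12,"dx":0,"dy":0,"dz":0,"gripper":0},{"ax":0,"ay":0,"az":0.12,"dx":0,"dy":0,"dz":0,"gripper":0},{"ax":0,"ay":0,"az":0.12,"dx":0,"dy":0,"dz":0,"gripper":0}]'
python3 -m inch '[{"ax":0,"ay":0,"az":0.13,"dx":0,"dy":0,"dz":0,"gripper":0},{"ax":0,"ay":0,"az":0.13,"dx":0,"dy":0,"dz":0,"gripper":0},{"ax":0,"ay":0,"az":0.13,"dx":0,"dy":0,"dz":0,"gripper":0},{"ax":0,"ay":0,"az":0.13,"dx":0,"dy":0,"dz":0,"gripper":0},{"ax":0,"ay":0,"az":0.13,"dx":0,"dy":0,"dz":0,"gripper":0},{"ax":0,"ay":0,"az":0.13,"dx":0,"dy":0,"dz":0,"gripper":0},{"ax":0,"ay":0,"az":0.13,"dx":0,"dy":0,"dz":0,"gripper":0},{"ax":0,"ay":0,"az":0.11,"dx":0,"dy":0,"dz":0,"gripper":0}]'
python3 -m inch '[{"ax":0,"ay":0,"az":0,"dx":0,"dy":0,"dz":0,"gripper":0},{"ax":0,"ay":0,"az":0,"dx":0,"dy":0,"dz":0,"gripper":0},{"ax":0,"ay":0,"az":0,"dx":0,"dy":0,"dz":0,"gripper":0}]' >/dev/null
python3 - <<'E'
from h import *
from rig import optics
plan(.5992,-.0315,.0725,81.6)
c=optics.camera('wrist'); cv2.imwrite('pics/w4.png',c['img'][...,::-1]); P=pix3d(c)
m=((P[...,2]>.055)&(P[...,2]<.078)&(abs(P[...,1]+.02)<.08)&(P[...,0]>.45)&(P[...,0]<.6)); p=P[m]; print('case',len(p),cv2.minAreaRect(p[:,:2].astype(np.float32)*1000),np.median(p[:,2]))
m=((P[...,2]>.038)&(P[...,2]<.052)&(abs(P[...,1]+.04)<.2)&(P[...,0]>.61)&(P[...,0]<.72)); p=P[m]; print('lamp',len(p),cv2.minAreaRect(p[:,:2].astype(np.float32)*1000))
E
```

```text
time: 10.55
position: [0.5283, -0.0209, 0.0879]
tool_rot: [0.344, 0.939, -0.0, -0.0]
ft_force: [-0.1, 0.4, -4.3]
grip_width: 0.0158
time: 11.35
position: [0.5283, -0.0208, 0.0878]
tool_rot: [0.758, 0.652, -0.0, -0.0]
ft_force: [0.4, 0.0, -4.2]
grip_width: 0.0157
t 11.65 pos [ 0.529  -0.021   0.0877] toolx yaw 81.72 q [-0.25  0.61  1.79 -0.    0.75 -0.11] w 0.0158 F [-0.5 -0.1 -4.2]
shift in current tool axes mm [-0.3 71.  15.2] rotvec [-0.     0.     0.002]
case 7403 ((529.3399658203125, -20.342987060546875), (109.92755126953125, 64.78829193115234), 82.13983154296875) 0.06933370144145815
lamp 18165 ((659.3709716796875, -28.522972106933594), (213.86521911621094, 52.87067413330078), 81.39187622070312)
```

View pics/w4.png

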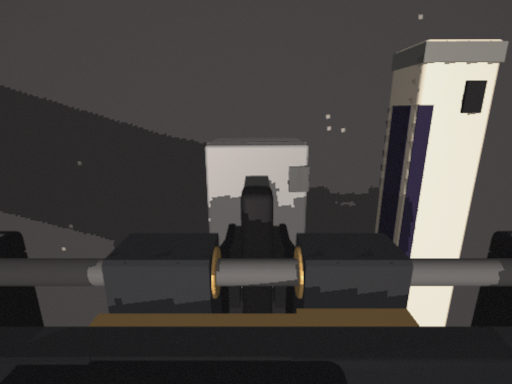

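```bash
python3 -m inch '[{"ax":0,"ay":0,"az":0,"dx":0,"dy":12,"dz":5,"gripper":0},{"ax":0,"ay":0,"az":0,"dx":0,"dy":16,"dz":5,"gripper":0},{"ax":0,"ay":0,"az":0,"dx":0,"dy":16,"dz":4,"gripper":0},{"ax":0,"ay":0,"az":0,"dx":0,"dy":14,"dz":2,"gripper":0},{"ax":0,"ay":0,"az":0,"dx":0,"dy":7,"dz":0,"gripper":0},{"ax":0,"ay":0,"az":0,"dx":0,"dy":3,"dz":0,"gripper":0},{"ax":0,"ay":0,"az":0,"dx":0,"dy":2,"dz":0,"gripper":0},{"ax":0,"ay":0,"az":0,"dx":0,"dy":0,"dz":0,"gripper":0}]'
python3 -m inch '[{"ax":0,"ay":0,"az":0,"dx":0,"dy":0,"dz":1,"gripper":0},{"ax":0,"ay":0,"az":0,"dx":0,"dy":0,"dz":1,"gripper":0},{"ax":0,"ay":0,"az":0,"dx":0,"dy":0,"dz":1,"gripper":0},{"ax":0,"ay":0,"az":0,"dx":0,"dy":0,"dz":0,"gripper":0},{"ax":0,"ay":0,"az":0,"dx":0,"dy":0,"dz":0,"gripper":0}]'
python3 - <<'E'
from h import *
from rig import optics
plan(.5992,-.0315,.0685,81.6)
c=optics.camera('wrist'); cv2.imwrite('pics/w5.png',c['img'][...,::-1])
P=pix3d(c)
m=((P[...,2]>.048)&(P[...,2]<.058)&(abs(P[...,1]+.02)<.1)&(P[...,0]>.5)&(P[...,0]<.66)); p=P[m]; print('case',len(p),cv2.minAreaRect(p[:,:2].astype(np.float32)*1000),np.median(p[:,2]))
m=((P[...,2]>.038)&(P[...,2]<.0475)&(abs(P[...,1]+.04)<.2)&(P[...,0]>.61)&(P[...,0]<.72)); p=P[m]; print('lamp',len(p),cv2.minAreaRect(p[:,:2].astype(np.float32)*1000))
E
```

```text
time: 12.5
position: [0.5982, -0.0311, 0.0715]
tool_rot: [0.757, 0.654, -0.0, -0.0]
ft_force: [-0.6, 0.1, -5.1]
grip_width: 0.0156
time: 13.0
position: [0.5984, -0.0312, 0.0685]
tool_rot: [0.757, 0.654, -0.0, -0.0]
ft_force: [-0.3, -0.4, -4.6]
grip_width: 0.0158
t 13.0 pos [ 0.5984 -0.0312  0.0685] toolx yaw 81.63 q [-0.24  0.7   1.62  0.    0.82 -0.09] w 0.0158 F [-0.3 -0.4 -4.6]
shift in current tool axes mm [-0.2  0.8  0. ] rotvec [-0.    -0.     0.001]
case 7170 ((609.7377319335938, -1.356109619140625), (170.48736572265625, 77.99703216552734), 81.67855834960938) 0.05019949002856597
lamp 15249 ((650.8366088867188, 18.18368911743164), (126.17386627197266, 82.02713012695312), 81.04097747802734)
```

View pics/w5.png

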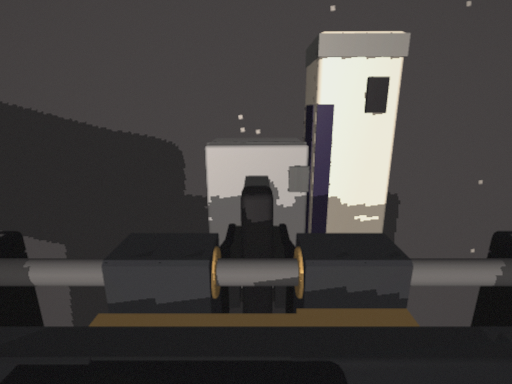

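The wrist view shows the case edge (px column 306) right alongside the window (310) and parallel to it. The force reading shows the case is still carried, so I'll lower it in small steps until it touches down.

```bash
python3 -m inch '[{"ax":0,"ay":0,"az":0,"dx":0,"dy":1,"dz":0.5,"gripper":0},{"ax":0,"ay":0,"az":0,"dx":0,"dy":0,"dz":0.5,"gripper":0},{"ax":0,"ay":0,"az":0,"dx":0,"dy":0,"dz":0,"gripper":0},{"ax":0,"ay":0,"az":0,"dx":0,"dy":0,"dz":0,"gripper":0}]'
```

```text
time: 13.45
position: [0.5987, -0.0313, 0.0685]
tool_rot: [0.757, 0.654, -0.001, -0.0]
ft_force: [-4.0, 0.4, 6.2]
grip_width: 0.0153
```

```bash
python3 -m inch '[{"ax":0,"ay":0,"az":0,"dx":0,"dy":0,"dz":0,"gripper":60},{"ax":0,"ay":0,"az":0,"dx":0,"dy":0,"dz":0,"gripper":60},{"ax":0,"ay":0,"az":0,"dx":0,"dy":0,"dz":0,"gripper":60},{"ax":0,"ay":0,"az":0,"dx":0,"dy":0,"dz":0,"gripper":60},{"ax":0,"ay":0,"az":0,"dx":0,"dy":0,"dz":0,"gripper":60},{"ax":0,"ay":0,"az":0,"dx":0,"dy":0,"dz":0,"gripper":60},{"ax":0,"ay":0,"az":0,"dx":0,"dy":0,"dz":0,"gripper":60},{"ax":0,"ay":0,"az":0,"dx":0,"dy":0,"dz":0,"gripper":60}]'
python3 -m inch '[{"ax":0,"ay":0,"az":0,"dx":0,"dy":0,"dz":-10,"gripper":60},{"ax":0,"ay":0,"az":0,"dx":0,"dy":0,"dz":-20,"gripper":60},{"ax":0,"ay":0,"az":0,"dx":0,"dy":0,"dz":-30,"gripper":60},{"ax":0,"ay":0,"az":0,"dx":0,"dy":0,"dz":-30,"gripper":60},{"ax":0,"ay":0,"az":0,"dx":0,"dy":0,"dz":-30,"gripper":60},{"ax":0,"ay":0,"az":0,"dx":0,"dy":-30,"dz":-20,"gripper":60},{"ax":0,"ay":0,"az":0,"dx":-40,"dy":-30,"dz":0,"gripper":60},{"ax":0,"ay":0,"az":0,"dx":-40,"dy":-30,"dz":0,"gripper":60}]'
python3 -m inch '[{"ax":0,"ay":0,"az":0,"dx":-45,"dy":-20,"dz":0,"gripper":60},{"ax":0,"ay":0,"az":0,"dx":-45,"dy":-20,"dz":0,"gripper":60},{"ax":0,"ay":0,"az":0,"dx":-45,"dy":-20,"dz":0,"gripper":60},{"ax":0,"ay":0,"az":0,"dx":-45,"dy":-20,"dz":0,"gripper":60},{"ax":0,"ay":0,"az":0,"dx":-40,"dy":0,"dz":0,"gripper":60},{"ax":0,"ay":0,"az":0,"dx":0,"dy":0,"dz":0,"gripper":60},{"ax":0,"ay":0,"az":0,"dx":0,"dy":0,"dz":0,"gripper":60},{"ax":0,"ay":0,"az":0,"dx":0,"dy":0,"dz":0,"gripper":60}]'
python3 - <<'E'
from h import *
from rig import optics
for n in ['top','side']:
  c=optics.camera(n); cv2.imwrite(f'pics/{n}5.png',c['img'][...,::-1]); P=pix3d(c)
  if n=='top':
    for nm,b,zl,zh in [('lid',(.53,.64,-.12,.06),.047,.056),('handle',(.53,.64,-.12,.06),.085,.105),('lamp',(.61,.72,-.2,.12),.038,.047),('flat',(.4,.6,.18,.38),.018,.04)]:
        m=(P[...,0]>b[0])&(P[...,0]<b[1])&(P[...,1]>b[2])&(P[...,1]<b[3])&(P[...,2]>zl)&(P[...,2]<zh); p=P[m]
        print(nm,len(p),cv2.minAreaRect(p[:,:2].astype(np.float32)*1000),np.median(p[:,2]))
    cv2.imwrite('pics/top5z.png',cv2.resize(c['img'][125:215,225:340,::-1],None,fx=6,fy=6,interpolation=cv2.INTER_NEAREST))
E
```

```text
time: 14.25
position: [0.5995, -0.0314, 0.0675]
tool_rot: [0.757, 0.654, 0.0, 0.0]
ft_force: [-0.3, -0.1, 0.1]
grip_width: 0.0517
time: 15.05
position: [0.4985, -0.0974, 0.2093]
tool_rot: [0.756, 0.655, 0.001, 0.002]
ft_force: [-0.1, -1.5, -0.5]
grip_width: 0.0523
time: 15.85
position: [0.3876, -0.3023, 0.2077]
tool_rot: [0.757, 0.654, 0.0, -0.0]
ft_force: [0.3, 0.4, -0.5]
grip_width: 0.0522
lid 781 ((605.5576782226562, -45.19441223144531), (137.92544555664062, 84.060302734375), 82.23196411132812) 0.05008646539802952
handle 195 ((597.6737670898438, -29.87366485595703), (73.64038848876953, 16.179094314575195), 81.99186706542969) 0.09505471210682148
lamp 1322 ((643.4319458007812, -38.02503967285156), (239.73985290527344, 79.9971923828125), 81.93814849853516) 0.044706156653169016
flat 1353 ((496.65631103515625, 283.1521301269531), (129.1424560546875, 72.07676696777344), 1.3464840650558472) 0.027534001487298898
```

View pics/top5z.png

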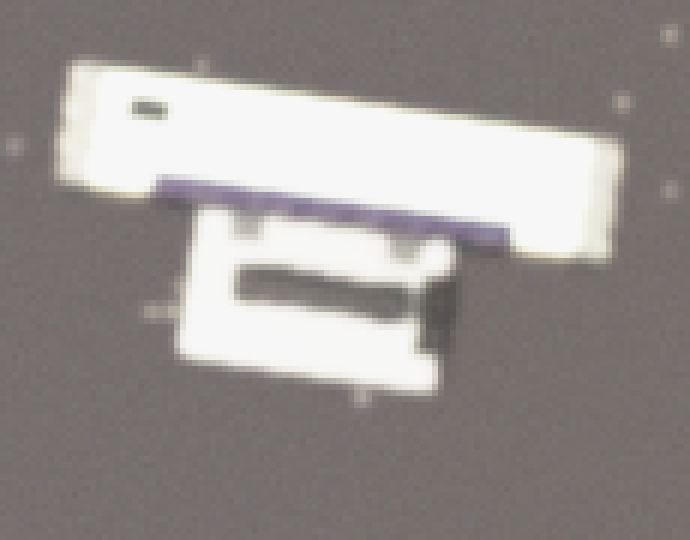

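View pics/side5.png

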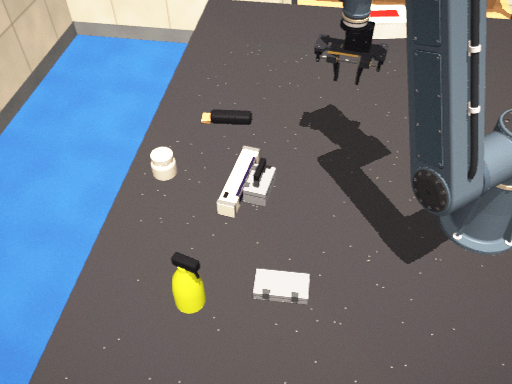

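```bash
python3 -c "
from rig import robot
print(robot.get_obs()['time']); print(robot.hand_in())"
```

```text
15.95
the job is handed in; nothing more can be done
None
```

The job is done and was handed in at about 16 s on the robot's clock; `hand_in()` gives no verdict, so the result rests on my own checks.

- **Pull end at the window:** I gripped the case by its handle and held the pull end against the window for just over 1 s. By my measurements it was 0–2 mm from the glass, under 1 mm off the middle and square to about 0.2°. The case was about 1 mm off the counter.
- **Latch side at the window:** I backed off, turned the case a quarter and set it down, then released it and moved the arm clear. In the last top view the case's centre is 35.5 mm from the window against 32 mm for touching, so the gap is about 3 mm. It is about 1 mm off the middle and within 0.5° of square. The lid reads 50 mm high, so the case is standing on the counter.
- **Bystanders:** the flat case measured within 1 mm of where it started. I judged the spray bottle by eye only; it looks upright and unmoved in the last side view.

**Disagreements:**
- The cameras differed by up to about 3 mm on absolute positions (case y was -0.304 from the top camera and -0.307 from the wrist camera). That is well inside the tolerances.
- My last lid and lamp rectangle fits each took in part of the neighbouring object. I used the handle fit and the earlier lamp fit instead.
- My first three move commands were refused as invalid because they left out some fields. Nothing moved.

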